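# Let off the handbrake lever on its test plate

### The job

Let off the handbrake on the test plate: press the pawl's flat thumb tab all the way down so that the pawl comes free of the teeth (it stays out by itself), then push the raised black-gripped lever all the way down to its stop with the fingertips. Press and push only, without forcing anything or pulling the lever up, and leave every tool and part on and around the plate where it is; finish clear of everything, with the lever down and the pawl still free.

Things in the scene. Friction and masses are not known exactly. Their poses are not given: they have to be found in the camera images.
- rig: handbrake lever assembly on an aluminium test plate, fixed: 130 (x) x 380 (y) x 8 mm, y = -170 to +210 mm. Origin on the bench, straight below the lever's hinge; z up. The lever rises from the hinge towards +y; the pawl and its tab are on the -y side. Two grey cheeks carry the hinge (outer faces at x = -22 and +22 mm, up to 125 mm high, within 18 mm of the hinge in y)
- lever_pivot (a point): the lever's hinge, 105 mm above the bench, straight above the rig's origin; the hinge axis is the rig's x axis (level)
- lever_push (a point): point on the upper surface of the lever's black round grip, 170 mm out from the hinge along the lever and 16 mm off its centre line; it moves with the lever. The grip is 32 mm in diameter and runs from 90 to 215 mm from the hinge
- lever (a joint): lever angle below its highest position, rad: at q the centre line rises towards rig +y at 1.0 - q from level; 0.9 is fully down on its stop. Starts at 0.1 to 0.5. Toothed hub, radius 62 mm; with the pawl in, it moves at most part of a 0.16 rad notch. Once free, friction holds it where it is left; pushing it down at the grip takes about 3 to 6 N
- pawl_tab (a point): centre of the top face of the pawl's flat steel thumb tab, 32 mm (rig x) by 30 mm (rig y), 6 mm thick, at rig y = -125 mm, 73 mm above the bench at the start; free space above it. It moves with the pawl
- pawl (a joint): pawl angle, rad: 0 engaged in the teeth, 0.3 fully free, nose clear of the teeth from 0.2. Pressing the tab straight down turns it: about 21 mm down and 4 mm outwards in all, to a firm stop. No spring: a stiff pivot keeps it wherever it is left. Where a tooth bears on the nose the first 10 mm take up to 14 N (tab firm, not yet at its stop); after that, or unloaded, about 4 N
- socket: steel deep socket, 24 mm across, 38 mm tall, standing on the test plate beside the pawl; origin: centre of its underside; leave it where it is
- brake_pad: brake pad 36 x 85 x 14 mm lying on the test plate beside the lever; origin: centre of its underside; leave it where it is
- wrench: steel combination wrench, 180 mm, lying on the bench on the robot side of the plate; leave it where it is
- screwdriver: screwdriver, 200 mm, lying on the bench on the far side of the plate; leave it where it is
- spray_can: closed can, 64 mm across, 190 mm tall, standing on the bench; origin: centre of its underside; leave it where it is
- bolt_cup: open steel cup, 72 mm across, 70 mm tall, standing on the bench; origin: centre of its underside; leave it where it is
- gauge: hand gauge 60 x 120 x 30 mm lying on the bench; origin: centre of its underside; leave it where it is

How it is judged:
By the outcome, as a careful person would: the job done as asked, in the order asked, and still so for the second after the job is handed in, with the robot touching nothing.
It also fails if it takes over 45 s, if anything falls off the work surface, if the arm or the gripper's body presses on something with over 40 N, if the wrist force passes 120 N, or if a joint passes its speed limit or range.

### The arm

A 6-joint arm with a two-finger parallel gripper is mounted at the origin on the work surface. World frame = base frame: x ahead of the robot, y to its left, z up, the work surface at z = 0. Lengths are in m, angles in degrees, forces in N, time in s.
With the tool pointing down it reaches from about 0.375 to 0.9 m from the base axis. Payload 3.1 kg.
Tool frame: the origin (TCP) lies between the finger pads; the fingertips stand 8 mm ahead of it and the grasp point (between the pads) lies 11 mm behind it; z points along the fingers, y is the direction in which the jaws open and shut (so a half turn about z gives the same grasp; the last joint's range is limited). The gripper opens to 87 mm and grips with 3 to 60 N. Pads are 19 mm wide; open, the fingers measure 117 mm over their backs; the gripper's body (75 mm by 190 mm) begins 51 mm behind the grasp point.
Start: joints at [58.184, 30.224, 82.088, -0, 67.689, -10.227], TCP at [0.23, 0.581, 0.231] pointing down, gripper open.
Joint ranges: [-176.69, 176.69], [-43.24, 126.21], [12.49, 139.97], [-82, 262], [0, 151.66], [-163.58, 163.58]. Speed limits (degrees/s): [159.86, 159.86, 180, 180, 180, 180].

### API

Orientations are given as a 3x3 rotation matrix whose columns are the frame's x, y, z axes.
In Python, from plant import * gives the robot as it stands.
- The arm moves only by the tool apply_moves, never from a script. Its argument "plan" is a list of rows, each a list of 5 numbers: the closure, from 0 (fully open) to 1 (shut), then the shift along the tool's x, y, z normalised to -1 to 1, where 1 is 20 cm, then the turn about the tool's z normalised to -1 to 1, where 1 is 90 degrees. In form: [[grip, dx, dy, dz, yaw], ...]. A call has 1 to 8 rows; each row shifts and turns the commanded pose from where the row before left it, along the tool's axes as they then stand; what a row does not reach is not made up. A row lasts 1/8 s, in which the tool goes at most 62.5 mm and 10.7 degrees, less where a joint would pass 70% of its speed; a pose out of reach is approached as far as the arm can. A call with a number of a shift or a turn outside -1 to 1 is refused whole. A call with a gripper value outside its range is refused whole. The fingers move at their own pace and stop on an object; "force" is the grip in N (left out, the last holds). Time passes only in rows, so rows that do not move let the fingers close. It gives the time, the measured TCP pose, the force and the opening at its end, in the units of the state.
- read_state(): the state, without advancing time (a new reading comes with each control period).
- read_camera(name): name is "side" or "top" or "wrist"; returns (picture, depth): 400x640x3 uint8, red, green, blue; 400x640 float32, m along the optical axis (not along the pixel's ray), 0 where there is no reading.
- camera_params(name): a dict with "intrinsics" (3x3 intrinsics, pixels), "eye" and "attitude" of the camera in the world; the wrist camera has in their place "tool_from_camera" (4x4, takes a point from camera to tool coordinates, whose origin is the TCP and whose axes are the flange's). Camera axes: x right, y down, z forward; pixel columns grow to the right and rows downward; lengths in m; the calibration is good to about 2 mm. A picture is of the moment at which its call begins: read the wrist's pose just before it. camera_params takes no time and is no camera call.
- close_job(): hands the job in, once; it reports no verdict.
Trained networks look in the newest picture that a camera, given by its name, has taken for a name from the list of things; names that differ only in an ending like _2 or _b are one class to them, and where a whole thing is asked for, a point or a joint stands for the part that bears it (a point fixed in the world has none). Each returns a list of dicts, best first, with "p" (0 to 1); they miss things now and then, are a little off and sometimes report something else, mostly with a low value. They report only what shows in the picture. A call takes as long as a camera call.
- outline_of(camera, name): "region" (400x640 bool, what is visible of it) and "box" ([left, top, right, bottom] in pixels, round what is visible of it).
The state is a dict: "clock": time; "joint_pos": joint angles; "joint_velocities": joint speeds; "joint_efforts": joint torques, N m; "ee_pos": TCP position; "eef_rot": TCP orientation; "force": force on the tool from outside, world axes, zero at the start; "torque": the same for the moment, N m; "gripper_width": finger opening in m.
Only numpy, scipy, OpenCV 4.12 (cv2) and the standard library are available. Lean on these libraries where they do the work, as an engineer would, in place of code of your own. Each camera call takes 0.05 s, during which the arm holds its last target.

## Working session

There is one attempt and no reset: what is moved stays moved. The work goes in short steps, Python scripts to look and compute and a tool call to move; the robot and the scene stay as the last step left them, time stands still between calls to the robot, and variables do not carry over. Pictures are saved under pics/ and viewed, and the job is handed in when it is done.

Besides the shell and the picture viewer there is one more tool, called after ">>>" by a JSON object that holds its "op" and its "data". apply_moves: Moves the arm, as the interface text tells. Scaled input: -1 to 1 covers 20 cm each way for a shift and 90 degrees each way for a turn. Its arguments: {"type":"object","properties":{"plan":{"type":"array","items":{"type":"array","items":{"type":"number"}}},"force":{"type":"number"}},"required":["plan"]}

```bash
ls; mkdir -p pics
cat > h.py <<'E'
from plant import *
import numpy as np, cv2
def shot(n,f):
    im,d=read_camera(n); cv2.imwrite(f,im[:,:,::-1]); return im,d
def world(n,d,uv,st=None):
    p=camera_params(n);K=np.array(p["intrinsics"]);uv=np.atleast_2d(uv)
    z=d[uv[:,1],uv[:,0]]
    c=np.c_[(uv[:,0]-K[0,2])/K[0,0]*z,(uv[:,1]-K[1,2])/K[1,1]*z,z]
    if n=="wrist":
        T=np.array(p["tool_from_camera"]);t=c@T[:3,:3].T+T[:3,3]
        return t@np.array(st["eef_rot"]).T+np.array(st["ee_pos"])
    return c@np.array(p["attitude"]).T+np.array(p["eye"])
E
python3 - <<'E'
from h import *
s=read_state();print(s)
for n in("side","top"):
    im,d=shot(n,f"pics/{n}0.png");np.save(f"{n}0.npy",d);print(n,camera_params(n))
    for k in("rig","lever","pawl","pawl_tab","lever_push","socket","brake_pad","spray_can","bolt_cup","gauge","wrench","screwdriver"):
        for r in outline_of(n,k)[:2]:
            m=r["region"]&(d>0);vu=np.argwhere(m)
            w=world(n,d,vu[:,::-1]) if len(vu) else None
            print(n,k,round(r["p"],2),r["box"],None if w is None else (np.median(w,0).round(3),w.min(0).round(3),w.max(0).round(3)))
E
```

```text
pics
{'clock': 0.0, 'joint_pos': array([ 5.81844624e+01,  3.02781000e+01,  8.21567689e+01, -8.17950062e-04,
        6.76870710e+01, -1.02279000e+01]), 'joint_velocities': array([-0.09024767,  0.05859049, -0.03305119,  0.02909003, -0.02802413,
       -0.07621836]), 'joint_efforts': array([-6.60623136e-04, -4.40035808e+01, -1.76593459e+01,  6.32800232e-02,
        5.82645438e-02, -1.94541612e-04]), 'ee_pos': array([0.22955512, 0.58055474, 0.22957876]), 'eef_rot': array([[-9.29857689e-01,  3.67917713e-01, -1.11076139e-03],
       [ 3.67919209e-01,  9.29855989e-01, -1.81544231e-03],
       [ 3.64914749e-04, -2.09677344e-03, -9.99997735e-01]]), 'force': array([0.19118269, 0.30690547, 0.6765331 ]), 'torque': array([-0.02472754,  0.00514821,  0.02276226]), 'gripper_width': 0.08723091916818819}
side {'intrinsics': array([[517.20060138,   0.        , 314.92703839],
       [  0.        , 517.20060138, 200.6905014 ],
       [  0.        ,   0.        ,   1.        ]]), 'eye': array([0.262792  , 0.96489883, 1.38778351]), 'attitude': array([[-0.98517671, -0.12370204,  0.11884719],
       [-0.1708
[... 3912 characters left out ...]
lt_cup 0.57 [291.2, 137.0, 336.1, 146.5] (array([ 0.684, -0.033,  0.023]), array([ 0.671, -0.081,  0.007]), array([0.701, 0.09 , 0.033]))
top gauge 0.75 [186.3, 194.6, 220.4, 219.7] (array([0.447, 0.407, 0.029]), array([ 0.4  ,  0.344, -0.003]), array([0.496, 0.481, 0.04 ]))
top wrench 0.75 [278.3, 202.2, 324.1, 209.6] (array([0.449, 0.037, 0.006]), array([ 0.437, -0.036, -0.005]), array([0.467, 0.119, 0.018]))
top wrench 0.54 [253.3, 159.1, 358.7, 195.9] (array([0.56 , 0.026, 0.009]), array([ 0.497, -0.163, -0.005]), array([0.64 , 0.221, 0.25 ]))
top screwdriver 0.68 [309.8, 136.6, 337.2, 148.0] (array([ 0.684, -0.033,  0.023]), array([ 0.673, -0.081,  0.008]), array([0.7  , 0.019, 0.033]))
```

Run:
```python
import cv2,numpy as np
a=cv2.imread("pics/side0.png");b=cv2.imread("pics/top0.png")
cv2.imwrite("pics/side0c.png",cv2.resize(a[100:400,200:400],None,fx=2,fy=2,interpolation=2))
cv2.imwrite("pics/top0c.png",cv2.resize(b[120:240,170:370],None,fx=4,fy=4,interpolation=2))
from h import *
d=np.load("top0.npy")
v,u=np.mgrid[130:220,230:380];uv=np.c_[u.ravel(),v.ravel()];w=world("top",d,uv)
# plate top pixels
k=(abs(w[:,2]-.008)<.005)&(w[:,0]>.48)&(w[:,0]<.66)
k2=np.zeros((400,640),np.uint8);k2[uv[k][:,1],uv[k][:,0]]=1
n,l,s,_=cv2.connectedComponentsWithStats(k2,connectivity=4)
i=1+np.argmax(s[1:,4]);
m=l[uv[:,1],uv[:,0]]==i
print(cv2.minAreaRect((w[m][:,:2]*1000).astype(np.float32)),s[i])
```

```text
((568.0313720703125, 32.53924560546875), (140.3118438720703, 397.1473388671875), 1.489816665649414) [ 252  155  108   40 2176]
```

View pics/side0c.png

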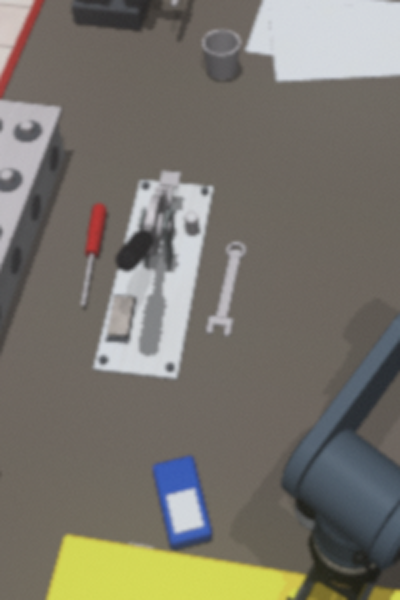

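View pics/top0c.png

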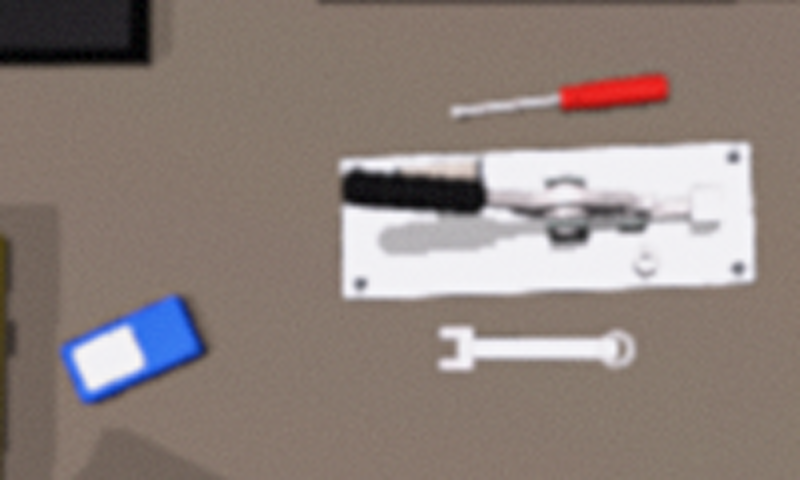

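The lever's black grip points to +y (left in the top view). The tab sits at the right end, around (705,208) in the crop, with the socket on the robot side. I'll check the full images for obstacles next.

View pics/top0.png

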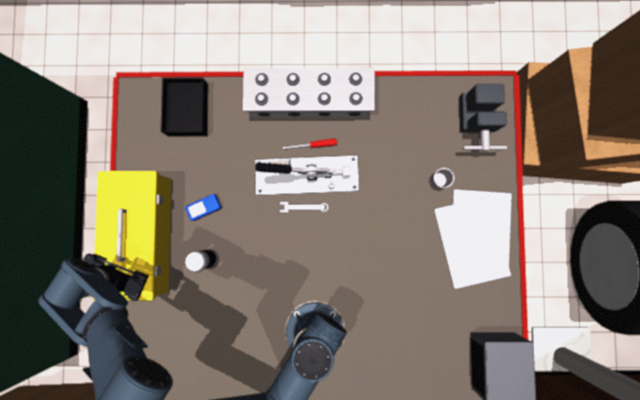

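Run:
```python
from h import *
d=np.load("top0.npy");im=cv2.imread("pics/top0.png")
v,u=np.mgrid[0:400,0:640];uv=np.c_[u.ravel(),v.ravel()];w=world("top",d,uv).reshape(400,640,3)
h=w[...,2]*(d>0)
cv2.imwrite("pics/h.png",cv2.applyColorMap(np.clip(h*255/.4,0,255).astype(np.uint8),cv2.COLORMAP_JET))
# hull of plate by white color
print(camera_params("wrist"))
# tall points in x .2-.9, y -.35..0.5
for n in("top","side"):
    dd=np.load(n+"0.npy");W=world(n,dd,uv);k=(dd.ravel()>0)&(W[:,2]>.06)&(W[:,0]>.2)&(abs(W[:,1])<.5)
    H=np.round(W[k],2); 
    lab=np.unique(np.floor(H[:,:2]/.06+1e-6)*.06,axis=0)
    for c in lab:
        q=np.all((H[:,:2]>=c-1e-6)&(H[:,:2]<c+.06),axis=1);print(n,c.round(2),H[q,2].max(),q.sum())
```

```text
{'intrinsics': array([[284.31538201,   0.        , 317.0039128 ],
       [  0.        , 284.31538201, 192.03883098],
       [  0.        ,   0.        ,   1.        ]]), 'tool_from_camera': array([[ 5.72995056e-04, -9.59350123e-01, -2.82218024e-01,
         7.75797404e-02],
       [ 9.99999707e-01,  4.06716034e-04,  6.47768020e-04,
        -1.00863994e-03],
       [-5.06653734e-04, -2.82218313e-01,  9.59350075e-01,
        -1.54354718e-01],
       [ 0.00000000e+00,  0.00000000e+00,  0.00000000e+00,
         1.00000000e+00]])}
top [0.18 0.36] 0.19 9
top [0.18 0.42] 0.62 425
top [0.18 0.48] 0.61 253
top [0.24 0.3 ] 0.19 79
top [0.24 0.36] 0.2 386
top [0.24 0.48] 0.6 117
top [0.3  0.36] 0.12 4
top [ 0.48 -0.54] 0.07 3
top [ 0.48 -0.48] 0.08 27
top [ 0.54 -0.54] 0.08 22
top [ 0.54 -0.48] 0.07 39
top [ 0.54 -0.42] 0.08 2
top [ 0.54 -0.18] 0.08 13
top [ 0.54 -0.12] 0.08 89
top [ 0.54 -0.06] 0.16 134
top [0.54 0.  ] 0.16 195
top [0.54 0.06] 0.21 155
top [0.54 0.12] 0.25 204
top [0.54 0.18] 0.24 21
top [0.6 0. ] 0.11 1
top [0.72 0.36] 0.07 29
top [0.72 0.42] 0.07 18
top [0.72 0.48] 0.07 7
to
[... 1581 characters left out ...]
.24] 0.12 200
side [0.78 0.36] 0.08 64
side [ 0.84 -0.24] 0.12 85
side [ 0.84 -0.18] 0.13 235
side [ 0.84 -0.12] 0.12 241
side [ 0.84 -0.06] 0.13 271
side [0.84 0.  ] 0.12 275
side [0.84 0.06] 0.13 301
side [0.84 0.12] 0.12 305
side [0.84 0.18] 0.13 355
side [0.84 0.24] 0.12 192
side [0.84 0.36] 0.08 54
side [ 0.9  -0.24] 0.12 56
side [ 0.9  -0.18] 0.13 132
side [ 0.9  -0.12] 0.12 150
side [ 0.9  -0.06] 0.13 153
side [0.9 0. ] 0.12 177
side [0.9  0.06] 0.13 176
side [0.9  0.12] 0.12 191
side [0.9  0.18] 0.13 217
side [0.9  0.24] 0.12 117
side [0.9  0.36] 0.07 26
side [0.9  0.42] 0.07 60
side [0.9  0.48] 0.07 27
side [ 1.74 -0.54] 0.21 96
side [ 1.74 -0.48] 0.21 241
side [ 1.74 -0.42] 0.12 68
```

View pics/side0.png

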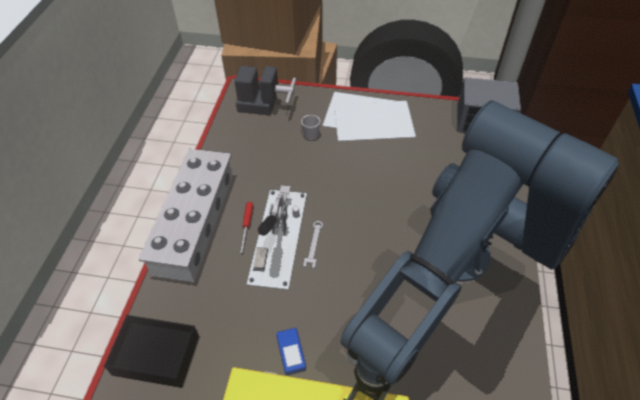

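>>> {"op": "apply_moves", "data": {"plan": [[1,0,0,-0.3,0],[1,0,0,-0.3,0],[1,0,0,-0.3,0],[1,0,0,0,0.105],[1,0,0,0,0.105],[1,0,0,0,0.105],[1,0,0,0,0.105],[1,0,0,0,0]], "force": 20}}

```text
clock: 2.3
ee_pos: [0.2299, 0.581, 0.4105]
eef_rot: [[-0.511, 0.86, -0.0], [0.86, 0.511, -0.0], [-0.0, -0.0, -1.0]]
force: [-1.2, 0.7, 1.0]
gripper_width: 0.0149
```

>>> {"op": "apply_moves", "data": {"plan": [[1,0,0,0,0.105],[1,0,0,0,0.105],[1,0,0,0,0.105],[1,0,0,0,0]]}}

```text
clock: 2.8
ee_pos: [0.2299, 0.5811, 0.4105]
eef_rot: [[-0.044, 0.999, -0.0], [0.999, 0.044, -0.0], [-0.0, -0.0, -1.0]]
force: [0.4, -0.3, 0.7]
gripper_width: 0.0006
```

>>> {"op": "apply_moves", "data": {"plan": [[1,-0.25,0.14,0,0],[1,-0.25,0.14,0,0],[1,-0.25,0.14,0,0],[1,-0.25,0.14,0,0],[1,-0.25,0.14,0,0],[1,-0.25,0.14,0,0],[1,-0.25,0.14,0,0],[1,-0.25,0.14,0,0]]}}

```text
clock: 3.8
ee_pos: [0.4703, 0.1886, 0.4108]
eef_rot: [[-0.044, 0.999, 0.001], [0.999, 0.044, 0.0], [0.0, 0.001, -1.0]]
force: [0.9, 0.6, 0.2]
gripper_width: 0.0004
```

>>> {"op": "apply_moves", "data": {"plan": [[1,-0.25,0.14,0,0],[1,-0.25,0.14,0,0],[1,-0.25,0.14,0,0],[1,0,0,0,0],[1,0,0,0,0]]}}

```text
clock: 4.42
ee_pos: [0.559, 0.0439, 0.4103]
eef_rot: [[-0.041, 0.999, -0.001], [0.999, 0.041, 0.001], [0.001, -0.001, -1.0]]
force: [-0.1, -0.3, 0.3]
gripper_width: 0.0004
```

Run:
```python
from h import *
s=read_state();print(s["ee_pos"],s["joint_pos"].round(1),s["force"])
im,d=shot("wrist","pics/w1.png");np.savez("w1.npz",d=d,p=s["ee_pos"],R=s["eef_rot"])
for k in("rig","lever","pawl","pawl_tab","lever_push","socket","brake_pad"):
    for r in outline_of("wrist",k)[:2]:
        m=r["region"]&(d>0);vu=np.argwhere(m);w=world("wrist",d,vu[:,::-1],s)
        print(k,round(r["p"],2),r["box"],np.median(w,0).round(3),w.min(0).round(3),w.max(0).round(3))
```

```text
[0.5589616  0.04394177 0.41028601] [-6.9 16.2 76.4  0.  87.5 -9.3] [-0.06469239 -0.34785163  0.29304742]
rig 0.87 [286.8, 51.0, 364.1, 236.3] [0.563 0.07  0.009] [ 0.498 -0.136 -0.002] [0.642 0.22  0.479]
lever 0.87 [314.1, 46.7, 343.7, 214.8] [0.568 0.123 0.212] [ 0.545 -0.054 -0.001] [0.598 0.227 0.251]
pawl 0.39 [319.8, 197.8, 326.9, 222.9] [ 0.571 -0.06   0.109] [ 0.565 -0.087  0.052] [ 0.58  -0.041  0.112]
pawl_tab 0.44 [318.0, 216.9, 325.6, 224.6] [ 0.573 -0.063  0.11 ] [ 0.568 -0.108  0.008] [ 0.579 -0.057  0.112]
lever_push 0.87 [310.4, 47.8, 343.0, 219.4] [0.568 0.122 0.212] [ 0.549 -0.047 -0.001] [0.6   0.229 0.251]
brake_pad 0.67 [340.2, 81.1, 356.7, 129.3] [0.609 0.128 0.022] [0.584 0.087 0.011] [0.624 0.171 0.186]
```

View pics/w1.png

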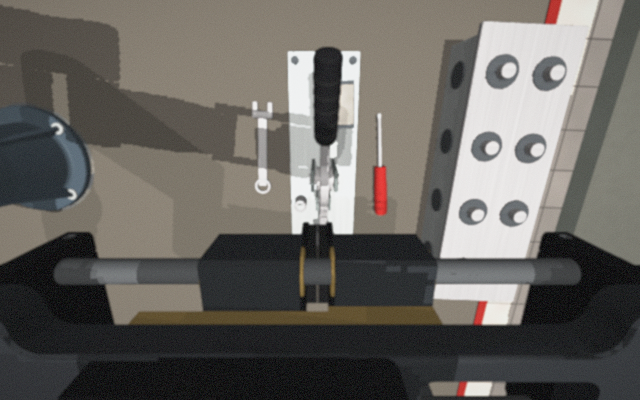

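>>> {"op": "apply_moves", "data": {"plan": [[1,-0.25,0,0,0],[1,-0.25,0,0,0],[1,0,0,0,0],[1,0,0,0,0]]}}

```text
clock: 5.32
ee_pos: [0.5632, -0.0558, 0.4105]
eef_rot: [[-0.039, 0.999, -0.0], [0.999, 0.039, 0.001], [0.001, -0.0, -1.0]]
force: [0.1, -0.3, -0.3]
gripper_width: 0.0005
```

Run:
```python
from h import *
s=read_state();print(s["ee_pos"],s["joint_pos"].round(1),s["force"])
im,d=shot("wrist","pics/w2.png");np.savez("w2.npz",d=d,p=s["ee_pos"],R=s["eef_rot"],im=im)
for k in("rig","lever","pawl","pawl_tab","lever_push","socket","brake_pad"):
    for r in outline_of("wrist",k)[:2]:
        m=r["region"]&(d>0);vu=np.argwhere(m);w=world("wrist",d,vu[:,::-1],s)
        print(k,round(r["p"],2),r["box"],np.median(w,0).round(3),w.min(0).round(3),w.max(0).round(3))
v,u=np.mgrid[0:235,200:450];uv=np.c_[u.ravel(),v.ravel()];w=world("wrist",d,uv,s)
hsv=cv2.cvtColor(im,cv2.COLOR_RGB2HSV)[uv[:,1],uv[:,0]]
k=(abs(w[:,2]-.009)<.006)&(hsv[:,2]>150)&(hsv[:,1]<60)&(w[:,0]>.49)&(w[:,0]<.65)&(abs(w[:,1]-.03)<.21)
print(k.sum(),cv2.minAreaRect((w[k][:,:2]*1000).astype(np.float32)))
for y0 in np.arange(-.16,.23,.04):
    q=k&(abs(w[:,1]-y0)<.012)
    if q.sum():print(y0.round(2),np.percentile(w[q,0],[1,99]).round(4))
# high points on the centre by y
for y0 in np.arange(-.16,.0,.008):
    q=(abs(w[:,1]-y0)<.004)&(abs(w[:,0]-.57)<.05)&(w[:,2]>.04)
    if q.sum():print("hi",y0.round(3),q.sum(),w[q,0].min().round(3),w[q,0].max().round(3),np.median(w[q,2]).round(3))
cv2.imwrite("pics/w2c.png",cv2.resize(im[40:240,240:440,::-1],None,fx=3,fy=3,interpolation=2))
```

```text
[ 0.56317424 -0.05580251  0.4104873 ] [-17.   16.6  75.7   0.   87.7 -19.2] [ 0.12391654 -0.29654163 -0.27683375]
rig 0.96 [286.3, 1.2, 366.4, 204.0] [0.565 0.033 0.009] [ 0.499 -0.167 -0.003] [0.643 0.201 0.225]
lever 0.94 [312.1, 0.9, 341.9, 154.2] [0.569 0.088 0.185] [ 0.547 -0.05   0.007] [0.593 0.154 0.225]
pawl_tab 0.94 [312.2, 157.3, 329.6, 195.2] [ 0.575 -0.105  0.073] [ 0.561 -0.13   0.008] [ 0.593 -0.054  0.111]
pawl_tab 0.56 [251.9, 40.4, 268.9, 143.6] [0.452 0.051 0.008] [ 0.434 -0.05  -0.001] [0.47  0.127 0.012]
lever_push 0.72 [309.5, 0.0, 343.1, 160.2] [0.569 0.088 0.185] [ 0.548 -0.05   0.007] [0.595 0.172 0.225]
socket 0.67 [295.9, 143.2, 306.1, 152.8] [ 0.532 -0.053  0.045] [ 0.522 -0.06   0.019] [ 0.541 -0.05   0.048]
socket 0.47 [286.4, 0.0, 360.5, 199.0] [0.565 0.034 0.009] [ 0.499 -0.162 -0.001] [0.643 0.201 0.225]
brake_pad 0.85 [338.8, 19.0, 359.1, 72.3] [0.608 0.125 0.022] [0.592 0.085 0.008] [0.627 0.172 0.026]
9060 ((571.556640625, 19.536956787109375), (131.31178283691406, 358.73492431640625), 2.2643916606903076)
-0.16 [0.5136 0.6416]
-0.12 [0.5125 0.6398]
-0.08 [0.5117 0.6389]
-0.04 [0.5094 0.6373]
0.0 [0.5069 0.636 ]
0.04 [0.5066 0.6335]
0.08 [0.5042 0.6319]
0.12 [0.5018 0.631 ]
0.16 [0.5016 0.6292]
0.2 [0.4994 0.6277]
hi -0.128 53 0.562 0.593 0.073
hi -0.12 75 0.561 0.592 0.073
hi -0.112 77 0.561 0.592 0.073
hi -0.104 88 0.561 0.591 0.073
hi -0.096 32 0.569 0.582 0.066
hi -0.088 39 0.569 0.582 0.065
hi -0.08 33 0.569 0.582 0.063
hi -0.072 24 0.521 0.569 0.046
hi -0.064 65 0.521 0.588 0.109
hi -0.056 99 0.52 0.587 0.063
hi -0.048 439 0.526 0.587 0.409
hi -0.04 70 0.56 0.587 0.137
hi -0.032 48 0.567 0.578 0.134
hi -0.024 82 0.529 0.578 0.477
hi -0.016 166 0.533 0.595 0.478
hi -0.008 107 0.55 0.593 0.125
```

View pics/w2c.png

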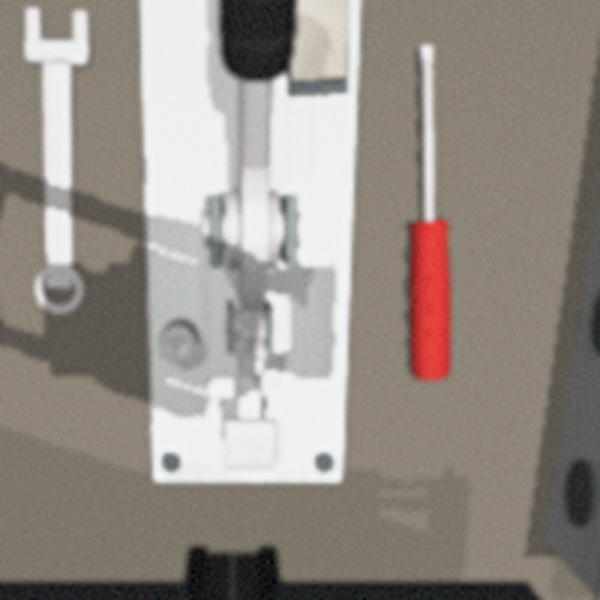

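Plate yaw is about 2.3°, so the tool is already aligned. The tab centre is near (0.577, -0.115, 0.073) and the hinge near (0.572, 0.010). I'll move above the tab and descend.

>>> {"op": "apply_moves", "data": {"plan": [[1,-0.3,0.06,0,0],[1,0,0,0,0],[1,0,0,0.3,0],[1,0,0,0.3,0],[1,0,0,0.3,0],[1,0,0,0.3,0],[1,0,0,0.25,0],[1,0,0,0,0]]}}

```text
clock: 6.72
ee_pos: [0.5745, -0.1138, 0.1169]
eef_rot: [[-0.04, 0.999, -0.009], [0.999, 0.04, 0.004], [0.004, -0.009, -1.0]]
force: [0.3, 1.0, -0.2]
gripper_width: 0.0005
```

Run:
```python
from h import *
s=read_state();print(s["ee_pos"],s["eef_rot"].round(3),s["force"])
z=np.load("w1.npz");st=dict(ee_pos=z["p"],eef_rot=z["R"]);d=z["d"]
v,u=np.mgrid[0:232,250:400];uv=np.c_[u.ravel(),v.ravel()];w=world("wrist",d,uv,st)
O=np.array([.572,.010]);ex=np.array([.9992,.0395]);ey=np.array([-.0395,.9992])
rx=(w[:,:2]-O)@ex;ry=(w[:,:2]-O)@ey
for y in np.arange(.04,.2,.01):
    q=(abs(ry-y)<.005)&(abs(rx)<.006)&(w[:,2]>.1)
    if q.sum():
        Z=np.median(w[q,2]); print(y.round(3),q.sum(),Z.round(3))
q=(ry>.08)&(ry<.13)&(abs(rx)<.005)&(w[:,2]>.12)
p=np.polyfit(ry[q],w[q,2],1);a=np.arctan(p[0]);print("rise",a,"q",1-a,"offset check",(p[1]-.105)*np.cos(a))
q=(ry>.08)&(ry<.2)&(w[:,2]>.15);print("grip x range",np.percentile(rx[q],[1,50,99]))
```

```text
[ 0.57454646 -0.11380207  0.11693557] [[-0.04   0.999 -0.009]
 [ 0.999  0.04   0.004]
 [ 0.004 -0.009 -1.   ]] [ 0.31443814  1.0100735  -0.1609222 ]
0.04 106 0.403
0.05 50 0.161
0.06 52 0.169
0.07 63 0.181
0.08 75 0.189
0.09 63 0.199
0.1 87 0.206
0.11 80 0.213
0.12 106 0.223
0.13 108 0.23
0.14 108 0.237
0.15 130 0.246
0.16 111 0.248
0.17 87 0.237
rise 0.6739187071407693 q 0.3260812928592307 offset check 0.016515673823911007
grip x range [-0.01639812 -0.00219209  0.01496839]
```

>>> {"op": "apply_moves", "data": {"plan": [[1,-0.015,0.01,0.08,0],[1,0,0,0.08,0],[1,0,0,0,0],[1,0,0,0,0]]}}

```text
clock: 7.22
ee_pos: [0.5802, -0.1187, 0.0892]
eef_rot: [[-0.039, 0.999, 0.001], [0.999, 0.039, -0.0], [-0.0, 0.001, -1.0]]
force: [0.6, -0.2, -0.8]
gripper_width: 0.0005
```

>>> {"op": "apply_moves", "data": {"plan": [[1,0.005,-0.015,0.02,0],[1,0,0,0.015,0],[1,0,0,0.015,0],[1,0,0,0,0]]}}

```text
clock: 7.72
ee_pos: [0.5768, -0.1181, 0.0787]
eef_rot: [[-0.039, 0.999, 0.0], [0.999, 0.039, -0.0], [-0.0, 0.0, -1.0]]
force: [-0.3, -1.6, 2.4]
gripper_width: 0.0003
```

>>> {"op": "apply_moves", "data": {"plan": [[1,0,0,0.015,0],[1,0,0,0.015,0],[1,-0.005,0,0.015,0],[1,0,0,0,0]]}}

```text
clock: 8.22
ee_pos: [0.5774, -0.119, 0.0693]
eef_rot: [[-0.039, 0.999, 0.001], [0.999, 0.039, -0.0], [-0.0, 0.001, -1.0]]
force: [-0.3, -1.8, 2.7]
gripper_width: 0.0003
```

>>> {"op": "apply_moves", "data": {"plan": [[1,0,0,0.015,0],[1,-0.005,0,0.015,0],[1,0,0,0.01,0],[1,0,0,0,0]]}}

```text
clock: 8.72
ee_pos: [0.5775, -0.1199, 0.062]
eef_rot: [[-0.039, 0.999, 0.001], [0.999, 0.039, -0.0], [-0.0, 0.001, -1.0]]
force: [-0.1, -3.9, 7.3]
gripper_width: 0.0005
```

>>> {"op": "apply_moves", "data": {"plan": [[1,0,0,0.006,0],[1,0,0,0.006,0],[1,0,0,0,0]]}}

```text
clock: 9.1
ee_pos: [0.5776, -0.1199, 0.0613]
eef_rot: [[-0.04, 0.999, 0.002], [0.999, 0.04, -0.001], [-0.001, 0.002, -1.0]]
force: [-2.3, -3.1, 17.0]
gripper_width: 0.0005
```

>>> {"op": "apply_moves", "data": {"plan": [[1,0,0,0.005,0],[1,0,0,0,0]]}}

```text
clock: 9.35
ee_pos: [0.5777, -0.1199, 0.0611]
eef_rot: [[-0.04, 0.999, 0.002], [0.999, 0.04, -0.001], [-0.001, 0.002, -1.0]]
force: [-2.4, -2.5, 21.3]
gripper_width: 0.0004
```

Firm stop: the TCP barely moves while the force climbs to 21 N. I'll lift off and look.

>>> {"op": "apply_moves", "data": {"plan": [[1,0,0,-0.05,0],[1,0,0,-0.2,0],[1,0,0,-0.3,0],[1,0,0,-0.3,0],[1,0,0,-0.3,0],[1,0.3,0,-0.3,0],[1,0,0,0,0],[1,0,0,0,0]]}}

```text
clock: 10.35
ee_pos: [0.5738, -0.0746, 0.3305]
eef_rot: [[-0.041, 0.999, -0.004], [0.999, 0.041, 0.002], [0.002, -0.004, -1.0]]
force: [0.9, 0.9, -0.1]
gripper_width: 0.0005
```

```bash
cat > chk.py <<'E'
from h import *
import sys
f=sys.argv[1]
s=read_state();print(s["clock"],s["ee_pos"],s["force"].round(1))
im,d=shot("wrist",f"pics/{f}.png")
v,u=np.mgrid[0:234,200:450];uv=np.c_[u.ravel(),v.ravel()];w=world("wrist",d,uv,s)
O=np.array([.572,.010]);ex=np.array([.9992,.0395]);ey=np.array([-.0395,.9992])
rx=(w[:,:2]-O)@ex;ry=(w[:,:2]-O)@ey
for y in list(np.arange(-.148,-.05,.006))+list(np.arange(.05,.22,.02)):
    q=(abs(ry-y)<.003)&(abs(rx)<.01)&(w[:,2]>.03)&(w[:,2]<.3)
    if q.sum():print(y.round(3),q.sum(),rx[q].min().round(3),rx[q].max().round(3),np.median(w[q,2]).round(4))
q=(ry>.08)&(ry<.14)&(abs(rx)<.005)&(w[:,2]>.1)&(w[:,2]<.3)
if q.sum()>20:
    p=np.polyfit(ry[q],w[q,2],1);a=np.arctan(p[0]);print("rise",a,"q",1-a)
for k in("socket","brake_pad","wrench","screwdriver"):
    for r in outline_of("wrist",k)[:1]:
        m=r["region"]&(d>0);W=world("wrist",d,np.argwhere(m)[:,::-1],s);print(k,round(r["p"],2),np.median(W,0).round(3))
cv2.imwrite(f"pics/{f}c.png",cv2.resize(im[40:240,240:440,::-1],None,fx=3,fy=3,interpolation=2))
E
python3 chk.py w3
```

```text
10.35 [ 0.5738122  -0.0745598   0.33053317] [ 0.9  0.9 -0.1]
-0.142 30 -0.009 0.01 0.048
-0.136 48 -0.009 0.01 0.0499
-0.13 37 -0.009 0.01 0.052
-0.124 40 -0.009 0.01 0.0536
-0.118 51 -0.009 0.009 0.0557
-0.112 38 -0.009 0.009 0.0519
-0.106 23 -0.006 0.005 0.0519
-0.094 19 -0.007 0.005 0.102
-0.088 40 -0.007 0.005 0.1038
-0.082 40 -0.007 0.005 0.1031
-0.076 59 -0.007 0.006 0.104
-0.07 56 -0.008 0.009 0.0752
-0.064 18 -0.009 0.009 0.084
-0.058 42 -0.009 0.009 0.1223
-0.052 62 -0.009 0.009 0.1378
0.05 98 -0.007 0.006 0.1611
0.07 186 -0.01 0.01 0.1809
rise 0.6154754999065107 q 0.38452450009348926
socket 0.52 [ 0.533 -0.057  0.046]
brake_pad 0.94 [0.606 0.117 0.022]
wrench 0.71 [0.452 0.052 0.008]
screwdriver 0.56 [ 0.684 -0.021  0.023]
```

View pics/w3c.png

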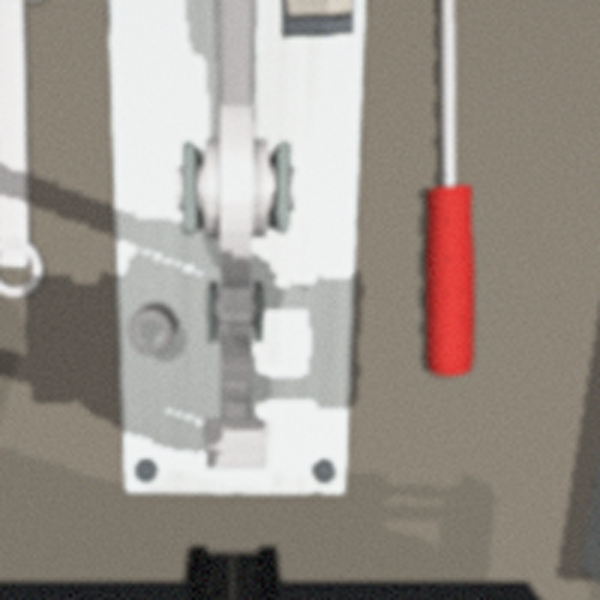

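The pawl is out: the tab slopes about 0.32 rad and the lever hasn't moved. The socket and tools also read as unmoved. Next is the lever.

>>> {"op": "apply_moves", "data": {"plan": [[1,0.25,0,0,0],[1,0.25,0,0,0],[1,0.25,0,0,0],[1,0.25,0,0,0],[1,0,0,0.2,0],[1,0,0,0.15,0],[1,0,0,0,0],[1,0,0,0,0]]}}

```text
clock: 11.6
ee_pos: [0.5681, 0.1239, 0.2629]
eef_rot: [[-0.039, 0.999, 0.001], [0.999, 0.039, 0.0], [0.0, 0.001, -1.0]]
force: [0.1, -0.0, 0.5]
gripper_width: 0.0004
```

>>> {"op": "apply_moves", "data": {"plan": [[1,0,0,0.1,0],[1,0,0,0.03,0],[1,0,0,0.02,0],[1,0,0,0,0]]}}

```text
clock: 12.1
ee_pos: [0.5676, 0.1242, 0.2329]
eef_rot: [[-0.039, 0.999, 0.001], [0.999, 0.039, 0.0], [-0.0, 0.001, -1.0]]
force: [0.4, 0.4, 0.3]
gripper_width: 0.0003
```

Near contact. Now I'll follow the arc.

>>> {"op": "apply_moves", "data": {"plan": [[1,0,0,0.015,0],[1,0.015,0,0.02,0],[1,0.02,0,0.02,0],[1,0.02,0,0.02,0],[1,0,0,0,0]]}}

```text
clock: 12.72
ee_pos: [0.5674, 0.1355, 0.2173]
eef_rot: [[-0.04, 0.999, 0.001], [0.999, 0.04, -0.0], [-0.0, 0.001, -1.0]]
force: [1.5, -0.7, 2.4]
gripper_width: 0.0005
```

>>> {"op": "apply_moves", "data": {"plan": [[1,0.02,0,0.03,0],[1,0.02,0,0.03,0],[1,0.02,0,0.03,0],[1,0.018,0,0.03,0],[1,0,0,0,0]]}}

```text
clock: 13.35
ee_pos: [0.5653, 0.1512, 0.1923]
eef_rot: [[-0.04, 0.999, -0.003], [0.999, 0.04, 0.0], [0.0, -0.003, -1.0]]
force: [0.6, -0.7, 0.7]
gripper_width: 0.0005
```

>>> {"op": "apply_moves", "data": {"plan": [[1,0.015,0,0.03,0],[1,0.013,0,0.03,0],[1,0.012,0,0.03,0],[1,0.01,0,0.03,0],[1,0.01,0,0.03,0],[1,0,0,0,0]]}}

```text
clock: 14.1
ee_pos: [0.5652, 0.1631, 0.1624]
eef_rot: [[-0.04, 0.999, -0.001], [0.999, 0.04, 0.0], [0.0, -0.001, -1.0]]
force: [0.3, 0.3, 0.7]
gripper_width: 0.0008
```

>>> {"op": "apply_moves", "data": {"plan": [[1,0.007,0,0.025,0],[1,0.005,0,0.025,0],[1,0.005,0,0.015,0],[1,0,0,0.01,0],[1,0,0,0,0]]}}

```text
clock: 14.72
ee_pos: [0.5656, 0.1664, 0.1481]
eef_rot: [[-0.039, 0.999, -0.0], [0.999, 0.039, 0.0], [0.0, -0.0, -1.0]]
force: [-1.5, 0.6, 1.3]
gripper_width: 0.0005
```

>>> {"op": "apply_moves", "data": {"plan": [[1,0,0,0.008,0],[1,0,0,0.008,0],[1,0,0,0,0]]}}

```text
clock: 15.1
ee_pos: [0.5657, 0.1666, 0.1456]
eef_rot: [[-0.039, 0.999, 0.001], [0.999, 0.039, 0.001], [0.001, 0.001, -1.0]]
force: [-2.1, 1.4, 6.2]
gripper_width: 0.0008
```

>>> {"op": "apply_moves", "data": {"plan": [[1,0,0,0.006,0],[1,0,0,0.006,0],[1,0,0,0,0]]}}

```text
clock: 15.48
ee_pos: [0.5658, 0.1667, 0.1452]
eef_rot: [[-0.039, 0.999, 0.001], [0.999, 0.039, 0.001], [0.001, 0.002, -1.0]]
force: [-4.2, 1.7, 16.8]
gripper_width: 0.0009
```

On the stop: the TCP hardly moves while the force reaches 17 N. I'll lift off and check the result.

>>> {"op": "apply_moves", "data": {"plan": [[1,0,0,-0.03,0],[1,0,0,-0.1,0],[1,0,0,-0.3,0],[1,0,0,-0.3,0],[1,-0.25,0,-0.3,0],[1,-0.3,0,-0.3,0],[1,-0.3,0,0,0],[1,-0.3,0,0,0]]}}

```text
clock: 16.48
ee_pos: [0.5739, -0.0398, 0.3814]
eef_rot: [[-0.04, 0.999, 0.002], [0.999, 0.04, -0.001], [-0.001, 0.002, -1.0]]
force: [1.1, -0.2, -0.0]
gripper_width: 0.0003
```

>>> {"op": "apply_moves", "data": {"plan": [[1,0,0,0,0],[1,0,0,0,0],[1,0,0,0,0]]}}

```text
clock: 16.85
ee_pos: [0.5735, -0.0365, 0.3807]
eef_rot: [[-0.041, 0.999, -0.001], [0.999, 0.041, 0.0], [0.0, -0.001, -1.0]]
force: [-0.2, -0.1, -0.9]
gripper_width: 0.0004
```

```bash
python3 chk.py w4
```

```text
16.85 [ 0.57350062 -0.03649132  0.38065435] [-0.2 -0.1 -0.9]
-0.142 17 -0.01 0.01 0.0483
-0.136 30 -0.01 0.01 0.0498
-0.13 35 -0.01 0.01 0.0514
-0.124 36 -0.01 0.01 0.0538
-0.118 37 -0.01 0.01 0.0557
-0.112 36 -0.01 0.01 0.0516
-0.106 7 -0.006 0.004 0.0519
-0.094 8 -0.006 0.005 0.1017
-0.088 31 -0.007 0.005 0.1033
-0.082 30 -0.007 0.005 0.1032
-0.076 61 -0.008 0.006 0.1035
-0.07 24 -0.008 0.009 0.0768
-0.064 7 -0.01 0.009 0.0559
-0.058 27 -0.01 0.009 0.1257
-0.052 38 -0.01 0.009 0.1352
0.05 40 -0.007 0.006 0.122
0.07 49 -0.007 0.006 0.1241
0.09 75 -0.009 0.009 0.1283
0.11 81 -0.009 0.009 0.1316
0.13 83 -0.009 0.01 0.1335
0.15 91 -0.009 0.01 0.1354
rise 0.1422549367916207 q 0.8577450632083793
socket 0.66 [ 0.532 -0.057  0.046]
brake_pad 0.78 [0.605 0.129 0.022]
wrench 0.63 [0.452 0.055 0.008]
screwdriver 0.78 [ 0.684 -0.021  0.023]
```

View pics/w4.png

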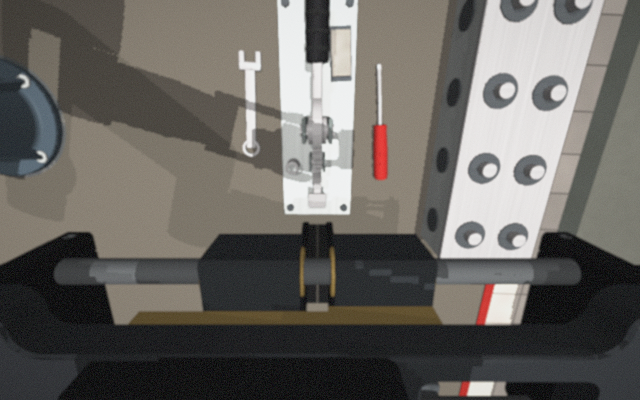

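The lever is down: grip height at y=0.15 is 135.4 mm, against 136 mm expected at the stop. The tab still slopes 0.31 rad, and the parts show no shift. Handing in.

```bash
python3 -c "
from plant import *
print(close_job())"
```

```text
the job is handed in; nothing more can be done
None
```

The handbrake is let off: the pawl is out of the teeth and the lever is down on its stop. I handed the job in at about 17 s, with the gripper well above everything.

- **Pawl:** I pressed the tab with closed fingertips until it went firm, about 20 mm down at 21 N. Afterwards the tab sloped about 0.32 rad, so the pawl was fully free. It still read the same after the lever push.
- **Lever:** I pushed the grip down along its arc until it met its stop at 17 N.
    - **Grip height:** after lifting off, it was 135.4 mm at 150 mm from the hinge. The expected height at the stop is 136 mm.
    - **Slope fit:** this check disagreed a little, giving q ≈ 0.86 instead of 0.90. I put that down to depth noise, because both the heights and the force showed the stop.
- **Other parts:** the socket, wrench and screwdriver read the same positions within a few millimetres, which is measurement noise. The brake pad's along-plate reading varied by about 12 mm between views because it was only partly in view. It looks in place and nothing came near it. I did not measure the spray can, bolt cup or gauge again, but the arm did not go near them while low.

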